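# Start up the heated circulating bath

## Robot

A 7-joint arm with a two-finger parallel gripper is mounted at the origin on the work surface. World frame = base frame: x ahead of the robot, y to its left, z up, the work surface at z = 0. Lengths are in m, angles in rad, forces in N, time in s.
With the tool pointing down it reaches from about 0.425 to 0.95 m from the base axis. Payload 4.7 kg.
Tool frame: the origin (TCP) lies at the very end of the fingers, on their centre line; the grasp point (between the pads) lies hold_point_z behind it (hold_point_z is the distance from the TCP to the grasp point, in m); z points along the fingers, x is the direction in which the jaws open and shut, and the axes are right-handed (so a half turn about z gives the same grasp; the last joint's range is limited). The gripper opens to 85 mm and grips with 20 to 120 N. Pads are 22 mm wide; open, the fingers measure 114 mm over their backs; the gripper's body (76 mm by 85 mm) begins 54 mm behind the grasp point. The pads swing forward as they close: fully open they stand 13 mm farther back than shut.
Start: joints at [-1.265, 0.469, -0.049, 1.532, 0.024, 1.141, -0.082], TCP at [0.222, 0.638, 0.206] pointing down, gripper open.
Joint ranges: [-2.59, 2.59], [-0.33, 1.99], [-1.39, 1.29], [0.1, 2.45], [-1.04, 4.18], [0.21, 1.99], [-2.66, 2.66]. Speed limits (rad/s): [2.57, 2.57, 3.14, 3.14, 3.14, 3.14, 3.14].

## Interface

Orientations are given as a unit quaternion [w, x, y, z].
In Python, from rig import * gives the robot as it stands.
- The arm moves only by the tool servo_tool, never from a script. Its argument "deltas" is a list of rows, each an object with "xyz": the shift along the tool's x, y, z as a fraction of full scale, a list of three; "yaw": the turn about the tool's z as a fraction of full scale; "jaw": the closure, from 0 (fully open) to 1 (shut). In form: [{"xyz": [x, y, z], "yaw": yaw, "jaw": jaw}, ...]. A call has 1 to 10 rows; each row is the pose to reach, as a shift and turn from the pose measured when the call began, along the tool's axes at that moment; what a row does not reach only later rows make up. Full scale, the value 1, is 0.5 m for a shift and 60 degrees for a turn. A row lasts 1/12 s, in which the tool goes at most 41.7 mm and 7.16 degrees, less where a joint would pass 70% of its speed; a pose out of reach is approached as far as the arm can. A call with a number of a shift or a turn outside -1 to 1 is refused whole. A call with a gripper value outside its range is refused whole. The fingers move at their own pace and stop on an object; the grip force is fixed at half the most. Time passes only in rows, so rows that repeat a pose let the fingers close. It gives the time, the measured TCP pose, the force and the opening at its end, in the units of the state.
- get_obs(): the state, without advancing time (a new reading comes with each control period).
- capture(name): name is "scene" or "side" or "wrist"; returns the picture (480x640x3 uint8, red, green, blue); there is no depth.
- camera_model(name): a dict with "fx", "fy", "cx", "cy" (pixels), "extrinsics" (4x4, takes a point from camera to world coordinates). Camera axes: x right, y up, looking along -z (the intrinsics and any distortion apply to the point x, -y, -z); pixel columns grow to the right and rows downward; lengths in m; the calibration is good to about 2 mm. A picture is of the moment at which its call begins: read the wrist's pose just before it. camera_model takes no time and is no camera call; for the wrist camera it gives the pose at the moment of the call.
- job_done(): hands the job in, once; it reports no verdict.
The state is a dict: "t": time; "joint_positions": joint angles; "qd": joint speeds; "joint_torque": joint torques, N m; "position": TCP position; "tcp_rot": TCP orientation; "ft_force": force on the tool from outside, world axes, zero at the start; "wrist_torque": the same for the moment, N m; "finger_gap": opening from 0.0 (shut) to 1.0 (fully open).
Only numpy, scipy, OpenCV 4.12 (cv2) and the standard library are available. Lean on these libraries where they do the work, as an engineer would, in place of code of your own. Each camera call takes 0.05 s, during which the arm holds its last target. There are 200 camera calls.

## Task

Start the heated circulating bath by tapping its three rocker switches over to ON with the fingertips, in this order: first the mains switch (the wide, nearly square rocker), then the circulation pump (the rocker in the round bezel), last the heater (the narrow rocker), so that the pump never comes on without the mains nor the heater without the pump. To switch one on, press down its raised end, the one towards the tank lid; press lightly, without leaning on the switch or the housing. Leave the bottle, the beaker and the jar standing where they are, and leave all three switches on.

Things in the scene. Friction and masses are not known exactly. Their poses are not given: they have to be found in the camera images.
- bath: heated circulating bath, fixed: 340 mm deep (x), 260 wide (y). Origin under its centre on the bench; +x points from the sloping control panel (robot's side) to the steel tank behind. The flat tank lid is 172 mm above the bench, its black knob 197 mm. The three switches stand in a row along y, 70 mm apart, in any order, 136 mm in front of the origin; the display and set keys behind them are not used
- panel_mid (a point): middle of the control panel's surface, 155 mm above the bench. The panel is 130 mm deep and slopes up by 10 degrees (0.175 rad) from its front edge (144 mm above the bench) to the tank (166 mm); x runs up the slope towards the tank, y to the left, z is the outward normal
- mains_switch: mains switch: the wide black rocker, 32 mm long (x), 28 wide (y), in a grey rectangular bezel 40 by 36 mm. Fixed. Origin: centre of the switch on the panel's surface, 150 mm above the bench; x runs up the slope towards the tank, y left along the row, z is the panel's normal. The grey bezel stands 2 mm above the panel and ends 20 mm from the centre along x
- pump_switch: circulation pump switch: round black rocker of 32 mm diameter (11 mm wide at its two ends) in a round grey bezel of 42 mm diameter. Fixed. Origin: centre of the switch on the panel's surface, 150 mm above the bench; x runs up the slope towards the tank, y left along the row, z is the panel's normal. The grey bezel stands 2 mm above the panel and ends 21 mm from the centre along x
- heater_switch: heater switch: the narrow black rocker, 32 mm long (x), 13 wide (y), in a narrow grey rectangular bezel 40 by 20 mm. Fixed. Origin: centre of the switch on the panel's surface, 150 mm above the bench; x runs up the slope towards the tank, y left along the row, z is the panel's normal. The grey bezel stands 2 mm above the panel and ends 20 mm from the centre along x
- mains_rocker (a joint): angle of the mains rocker, rad: 0 off (start), 0.35 on. Hinged about y through the middle, 4 mm above the panel; no spring: it stays where it is left, so press it right over. Pressing the ON end takes about 3 to 4 N all the way, then it meets a hard stop. A shallow V: the half that is down lies parallel to the panel, 4 mm above it; the other slopes up to 9 mm at its end
- pump_rocker (a joint): angle of the pump rocker, rad: 0 off (start), 0.35 on. Hinged about y through the middle, 4 mm above the panel; no spring: it stays where it is left, so press it right over. Pressing the ON end takes about 3 to 4 N all the way, then it meets a hard stop. A shallow V: the half that is down lies parallel to the panel, 4 mm above it; the other slopes up to 9 mm at its end
- heater_rocker (a joint): angle of the heater rocker, rad: 0 off (start), 0.35 on. Hinged about y through the middle, 4 mm above the panel; no spring: it stays where it is left, so press it right over. Pressing the ON end takes about 3 to 4 N all the way, then it meets a hard stop. A shallow V: the half that is down lies parallel to the panel, 4 mm above it; the other slopes up to 9 mm at its end
- mains_on_end (a point): top edge of the mains rocker's ON end (the +x end, towards the tank; a small white line lies across the ON half), 16 mm from the switch's centre; it moves with the rocker: about 9 mm above the panel when off, 4 mm when on
- pump_on_end (a point): top edge of the pump rocker's ON end (the +x end, towards the tank; a small white line lies across the ON half), 16 mm from the switch's centre; it moves with the rocker: about 9 mm above the panel when off, 4 mm when on
- heater_on_end (a point): top edge of the heater rocker's ON end (the +x end, towards the tank; a small white line lies across the ON half), 16 mm from the switch's centre; it moves with the rocker: about 9 mm above the panel when off, 4 mm when on
- oil_bottle: loose amber bottle with a white cap, 58 mm diameter, 150 mm tall, standing on the bench left of the bath (+y side, 200 to 250 mm from the bath's centre line); origin under its centre. Leave it alone
- beaker: loose glass beaker, 70 mm diameter, 90 mm tall, standing on the bench right of the bath (-y side, 200 to 250 mm from the bath's centre line); origin under its centre. Leave it alone
- jar: loose amber sample jar with a black lid, 38 mm diameter, 45 mm tall, standing on the left part of the tank lid; origin under its centre. Leave it alone

How it is judged:
By the outcome, as a careful person would: the job done as asked, in the order asked, and still so for the second after the job is handed in, with the robot touching nothing.
It also fails if it takes over 40 s, if anything falls off the work surface, if the arm or the gripper's body presses on something with over 40 N, if the wrist force passes 120 N, or if a joint passes its speed limit or range.

## Working session

There is one attempt and no reset: what is moved stays moved. The work goes in short steps, Python scripts to look and compute and a tool call to move; the robot and the scene stay as the last step left them, time stands still between calls to the robot, and variables do not carry over. Pictures are saved under pics/ and viewed, about 8 in all and at most 12, crops included, and the job is handed in when it is done.

Besides the shell and the picture viewer there is one more tool, called as name(argument=value, ...), one argument or row to a line, values as JSON. servo_tool: Moves the arm, as the interface text tells. Shift numbers are shares of 0.5 m and turn numbers shares of 60 degrees, none past 1 either way. Its arguments: {"type":"object","properties":{"deltas":{"type":"array"}},"required":["deltas"]}

```bash
mkdir -p pics; python3 - <<'E'
from rig import *
import cv2
o=get_obs();print({k:o[k] for k in('t','position','tcp_rot','ft_force','finger_gap')})
for n in('scene','side'):
    cv2.imwrite(f'pics/{n}0.png',capture(n)[:,:,::-1]);m=camera_model(n);print(n,m)
E
```

```text
{'t': 0.0, 'position': array([0.22154546, 0.63691536, 0.2045267 ]), 'tcp_rot': array([ 6.09850282e-04,  8.15020300e-01,  5.79431506e-01, -8.17321169e-04]), 'ft_force': array([-0.19247457, -1.07800893,  0.04538007]), 'finger_gap': 0.9997264950024413}
scene {'fx': 490.96746676356867, 'fy': 490.96746676356867, 'cx': 312.5219849868233, 'cy': 237.7517742074528, 'extrinsics': array([[ 0.34603244, -0.58537396,  0.73321134,  1.31505866],
       [ 0.93804087,  0.20047558, -0.28264618, -0.20979053],
       [ 0.01846275,  0.78558696,  0.61847576,  0.71576611],
       [ 0.        ,  0.        ,  0.        ,  1.        ]])}
side {'fx': 558.3574185017294, 'fy': 558.3574185017294, 'cx': 321.90150433844747, 'cy': 246.09364951570598, 'extrinsics': array([[ 0.7360738 ,  0.33520133, -0.58807775,  0.07154604],
       [-0.67668493,  0.3863515 , -0.62676153, -0.54239391],
       [ 0.01711342,  0.85928609,  0.5112089 ,  0.59479037],
       [ 0.        ,  0.        ,  0.        ,  1.        ]])}
```

View pics/scene0.png

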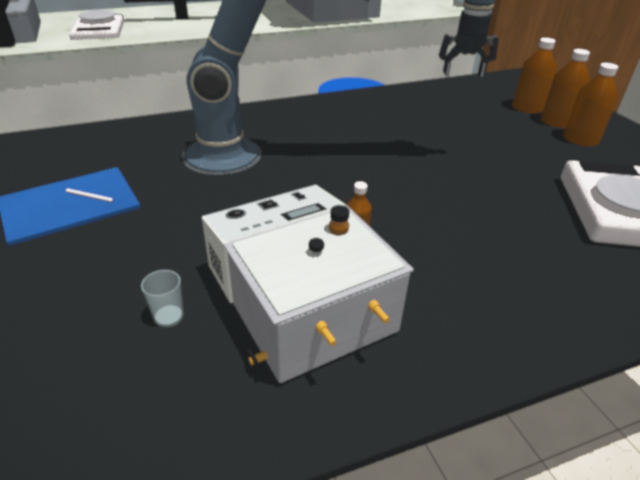

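View pics/side0.png

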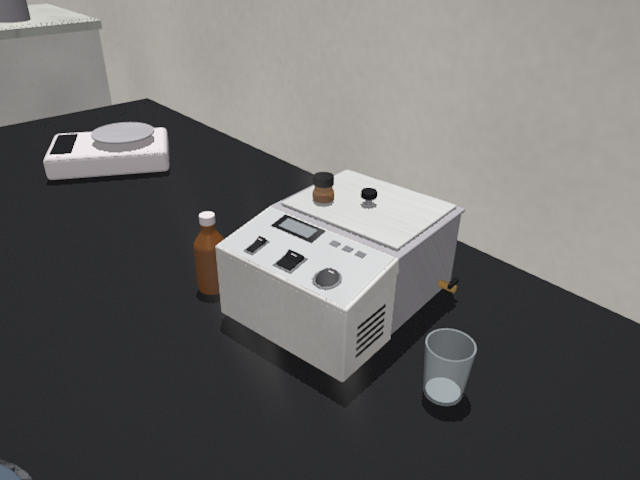

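The side view shows the row from left to right: heater (257,245), mains (290,261), pump (327,278). In the scene view they are at about (299,196), (268,204) and (236,213). Next I measure them.

```bash
cat > h.py <<'E'
import numpy as np,cv2
def ray(m,u,v):
    E=m['extrinsics'];d=E[:3,:3]@np.array([(u-m['cx'])/m['fx'],-(v-m['cy'])/m['fy'],-1]);return E[:3,3],d/np.linalg.norm(d)
def onplane(m,u,v,z):
    c,d=ray(m,u,v);return c+d*(z-c[2])/d[2]
def tri(rs):
    A=sum(np.eye(3)-np.outer(d,d) for c,d in rs);b=sum((np.eye(3)-np.outer(d,d))@c for c,d in rs);return np.linalg.solve(A,b)
def proj(m,p):
    E=m['extrinsics'];q=E[:3,:3].T@(np.asarray(p)-E[:3,3]);return m['cx']+m['fx']*q[0]/-q[2],m['cy']-m['fy']*q[1]/-q[2]
E
python3 - <<'E'
from rig import *
from h import *
G={'side':dict(h=(257,245),m=(290,261),p=(327,278)),'scene':dict(h=(299,196),m=(268,204),p=(236,213))}
tiles=[];C={}
for n in G:
    im=cv2.imread(f'pics/{n}0.png');g=cv2.cvtColor(im,cv2.COLOR_BGR2GRAY);m=camera_model(n)
    for T in (90,170):
        N,L,S,ce=cv2.connectedComponentsWithStats((g<T).astype('uint8'))
        for k,(u,v) in G[n].items():
            d=[np.hypot(*(ce[i]-(u,v))) if 15<S[i,4]<1500 else 99 for i in range(N)]
            i=int(np.argmin(d));print(n,T,k,ce[i].round(1),S[i],onplane(m,*ce[i],.154).round(4))
            C[n,T,k]=ray(m,*ce[i])
    x0,y0=(230,215) if n=='side' else (205,180)
    tiles.append(cv2.resize(im[y0:y0+85,x0:x0+130],None,fx=6,fy=6,interpolation=cv2.INTER_CUBIC)[:300 if n=='scene' else 510])
for k in 'hmp':print(k,tri([C['side',90,k],C['scene',90,k]]).round(4))
t=np.vstack([cv2.resize(x,None,fx=.72,fy=.72) for x in tiles]);cv2.imwrite('pics/c.png',t)
E
```

```text
side 90 h [256.3 244.6] [246 236  21  17 131] [0.5051 0.0679 0.154 ]
side 90 m [290.  260.3] [276 250  28  21 301] [ 0.5152 -0.0012  0.154 ]
side 90 p [321.2 277.9] [316 269  13  17 126] [ 0.5186 -0.0659  0.154 ]
side 170 h [256.2 245.4] [244 236  25  19 217] [0.5035 0.066  0.154 ]
side 170 m [290.  261.3] [273 249  35  25 437] [ 0.5134 -0.0035  0.154 ]
side 170 p [326.5 278.8] [312 268  29  22 475] [ 0.5226 -0.0725  0.154 ]
scene 90 h [298.5 195.5] [294 193  10   6  33] [0.5066 0.0685 0.154 ]
scene 90 m [267.9 204.2] [260 201  17   8  83] [ 0.5171 -0.0006  0.154 ]
scene 90 p [235.3 213.4] [228 210  16   8  87] [ 0.5272 -0.0698  0.154 ]
scene 170 h [298.5 195.5] [292 192  14   9  78] [0.5067 0.0684 0.154 ]
scene 170 m [298.5 195.5] [292 192  14   9  78] [0.5067 0.0684 0.154 ]
scene 170 p [235.1 213.5] [226 209  20  10 159] [ 0.5275 -0.0703  0.154 ]
h [0.5058 0.0688 0.1534]
m [ 5.160e-01 -2.000e-04  1.532e-01]
p [ 0.5205 -0.0667  0.1513]
```

View pics/c.png

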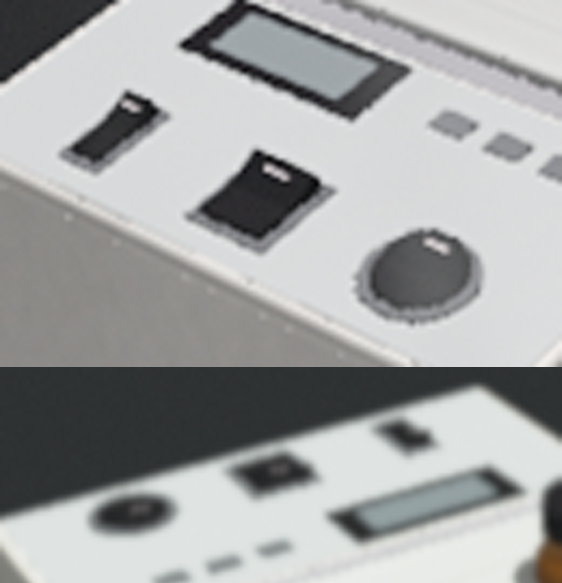

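Row left to right is heater, mains, pump; the bath is yawed about 8°. Centres on the panel: mains (0.515,-0.0015), pump (0.525,-0.0715), heater (0.505,0.068). I'll approach high with the jaws shut, jaw axis along the row.

servo_tool(
  deltas=[
    {"xyz": [0, 0, -0.1], "yaw": 0, "jaw": 1},
    {"xyz": [-0.05, 0.05, -0.18], "yaw": -0.1, "jaw": 1},
    {"xyz": [-0.6, 0.6, -0.18], "yaw": -0.458, "jaw": 1},
    {"xyz": [-0.6, 0.6, -0.18], "yaw": -0.458, "jaw": 1},
    {"xyz": [-0.6, 0.6, -0.18], "yaw": -0.458, "jaw": 1},
    {"xyz": [-0.6, 0.6, -0.18], "yaw": -0.458, "jaw": 1},
    {"xyz": [-0.6, 0.6, -0.18], "yaw": -0.458, "jaw": 1},
    {"xyz": [-0.6, 0.6, -0.18], "yaw": -0.458, "jaw": 1},
    {"xyz": [-0.6, 0.6, -0.18], "yaw": -0.458, "jaw": 1},
    {"xyz": [-0.6, 0.6, -0.18], "yaw": -0.458, "jaw": 1},
  ],
)

```text
t: 0.93
position: [0.3779, 0.3126, 0.2926]
tcp_rot: [0.0, 0.654, 0.756, -0.001]
ft_force: [0.3, -0.4, 0.1]
finger_gap: 0.001
```

```bash
cat > go.py <<'E'
import sys
from rig import *
from h import *
from scipy.spatial.transform import Rotation as R
o=get_obs();q=o['tcp_rot'];M=R.from_quat([q[1],q[2],q[3],q[0]]).as_matrix()
p=np.array([float(a) for a in sys.argv[1:4]])
yaw=np.degrees(np.arctan2(M[1,0],M[0,0]))
print('t',o['t'],'pos',o['position'].round(4),'F',o['ft_force'].round(2),'gap',round(o['finger_gap'],3),'xang',yaw.round(2),'zaxis',M[:,2].round(3))
print('xyz',(M.T@(p-o['position'])/.5).round(4),'yaw',((yaw-98.3)/60).round(4))
E
python3 go.py .5255 0 .25
```

```text
t 0.9333 pos [0.3779 0.3126 0.2926] F [ 0.3  -0.39  0.12] gap 0.001 xang 98.3 zaxis [-0.001 -0.002 -1.   ]
xyz [-0.6611  0.202   0.0862] yaw 0.0
```

servo_tool(
  deltas=[
    {"xyz": [-0.661, 0.202, 0.05], "yaw": 0, "jaw": 1},
    {"xyz": [-0.661, 0.202, 0.05], "yaw": 0, "jaw": 1},
    {"xyz": [-0.661, 0.202, 0.05], "yaw": 0, "jaw": 1},
    {"xyz": [-0.661, 0.202, 0.05], "yaw": 0, "jaw": 1},
    {"xyz": [-0.661, 0.202, 0.05], "yaw": 0, "jaw": 1},
    {"xyz": [-0.661, 0.202, 0.05], "yaw": 0, "jaw": 1},
    {"xyz": [-0.661, 0.202, 0.05], "yaw": 0, "jaw": 1},
    {"xyz": [-0.661, 0.202, 0.05], "yaw": 0, "jaw": 1},
    {"xyz": [-0.661, 0.202, 0.17], "yaw": 0, "jaw": 1},
    {"xyz": [-0.661, 0.202, 0.17], "yaw": 0, "jaw": 1},
  ],
)

```text
t: 1.77
position: [0.5251, -0.004, 0.2059]
tcp_rot: [0.0, 0.656, 0.754, -0.002]
ft_force: [-0.9, 1.5, -1.1]
finger_gap: -0.001
```

```bash
python3 go.py .5255 0 .175; python3 - <<'E'
from rig import *
from h import *
a=capture('wrist')[:,:,::-1];b=capture('side')[:,:,::-1]
cv2.imwrite('pics/w1.png',a);cv2.imwrite('pics/s1.png',b)
t=np.hstack([cv2.resize(a,(400,300)),cv2.resize(b[170:320,200:400],(400,300))]);cv2.imwrite('pics/v1.png',t)
E
```

```text
t 1.7667 pos [ 0.5251 -0.004   0.2059] F [-0.92  1.49 -1.09] gap -0.001 xang 97.94 zaxis [-0.002 -0.003 -1.   ]
xyz [0.008  0.002  0.0617] yaw -0.0059
```

View pics/v1.png

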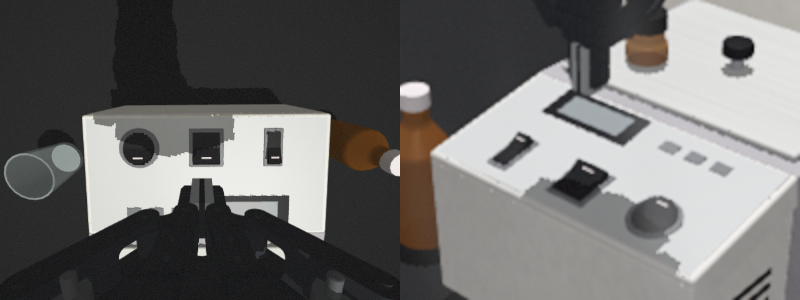

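Wrist view (640-scale): pump at about (222,238), mains (331,236) and heater (438,235), with the panel edges level, so the yaw is right. Fingers are above and behind the mains. I'll cross-check the centres with this third view.

```bash
python3 - <<'E'
from rig import *
from h import *
m=camera_model('wrist');im=cv2.imread('pics/w1.png');g=cv2.cvtColor(im,cv2.COLOR_BGR2GRAY)
print(m['extrinsics'][:3,3])
for T in (50,70):
    N,L,S,ce=cv2.connectedComponentsWithStats((g<T).astype('uint8'))
    for i in range(N):
        x,y,w,h,a=S[i]
        if 200<a<6000 and 190<x<470 and 190<y<280:
            print(T,S[i],'c',onplane(m,x+w/2,y+h/2,.154).round(4),'far edge',onplane(m,x+w/2,y+h,.161).round(4),'near',onplane(m,x+w/2,y,.1512).round(4))
# white lines
n,L,S,ce=cv2.connectedComponentsWithStats((g[235:275]>150).astype('uint8'))
for i in range(n):
    if 10<S[i,4]<120: print('line',ce[i]+[0,235],S[i,4],onplane(m,ce[i][0],ce[i][1]+235,.158).round(4))
E
```

```text
[ 0.4549565  -0.0118237   0.37341108]
50 [ 197  213   50   51 1938] c [ 0.5224 -0.0673  0.154 ] far edge [ 0.537  -0.0645  0.161 ] near [ 0.5065 -0.0692  0.1512]
50 [ 308  212   44   51 2100] c [0.512 0.001 0.154] far edge [0.5266 0.0031 0.161 ] near [ 0.4961 -0.0013  0.1512]
50 [427 228  24  34 516] c [0.507  0.0712 0.154 ] far edge [0.5162 0.0711 0.161 ] near [0.4965 0.0696 0.1512]
70 [ 197  211   51   53 2056] c [ 0.5217 -0.0671  0.154 ] far edge [ 0.5369 -0.0641  0.161 ] near [ 0.5051 -0.0689  0.1512]
70 [ 308  211   45   52 2206] c [0.5116 0.0013 0.154 ] far edge [0.5266 0.0034 0.161 ] near [ 0.4954 -0.0011  0.1512]
70 [ 427  210   24   53 1062] c [0.5014 0.0699 0.154 ] far edge [0.5169 0.0712 0.161 ] near [0.485  0.067  0.1512]
line [353.95454545 249.92045455] 88 [0.5168 0.017  0.158 ]
line [219.82608696 253.        ] 46 [ 0.5309 -0.0671  0.158 ]
line [329.97777778 252.02222222] 45 [0.5204 0.0022 0.158 ]
line [439.94444444 251.91666667] 36 [0.5104 0.0713 0.158 ]
```

```bash
python3 go.py .524 .002 .168
```

```text
t 1.8667 pos [ 0.5226 -0.0016  0.2043] F [-0.46  0.37 -0.14] gap 0.004 xang 98.13 zaxis [-0.009 -0.004 -1.   ]
xyz [0.0069 0.0046 0.0726] yaw -0.0028
```

servo_tool(
  deltas=[
    {"xyz": [0.007, 0.0046, 0.03], "yaw": -0.003, "jaw": 1},
    {"xyz": [0.007, 0.0046, 0.06], "yaw": -0.003, "jaw": 1},
    {"xyz": [0.007, 0.0046, 0.072], "yaw": -0.003, "jaw": 1},
    {"xyz": [0.007, 0.0046, 0.072], "yaw": -0.003, "jaw": 1},
    {"xyz": [0.007, 0.0046, 0.072], "yaw": -0.003, "jaw": 1},
    {"xyz": [0.007, 0.0046, 0.072], "yaw": -0.003, "jaw": 1},
  ],
)

```text
t: 2.37
position: [0.5249, 0.0024, 0.1697]
tcp_rot: [-0.002, 0.654, 0.757, -0.004]
ft_force: [0.6, 0.7, 0.2]
finger_gap: 0.002
```

```bash
python3 go.py .524 .002 .160
```

```text
t 2.3667 pos [0.5249 0.0024 0.1697] F [0.58 0.66 0.24] gap 0.002 xang 98.34 zaxis [-0.007 -0.003 -1.   ]
xyz [-0.0005 -0.0018  0.0194] yaw 0.0007
```

servo_tool(
  deltas=[
    {"xyz": [0, 0, 0.006], "yaw": 0, "jaw": 1},
    {"xyz": [0, 0, 0.01], "yaw": 0, "jaw": 1},
    {"xyz": [0, 0, 0.014], "yaw": 0, "jaw": 1},
    {"xyz": [0, 0, 0.017], "yaw": 0, "jaw": 1},
    {"xyz": [0, 0, 0.02], "yaw": 0, "jaw": 1},
    {"xyz": [0, 0, 0.02], "yaw": 0, "jaw": 1},
  ],
)

```text
t: 2.87
position: [0.5246, 0.0023, 0.1593]
tcp_rot: [-0.002, 0.654, 0.757, -0.004]
ft_force: [-0.5, 0.0, 0.1]
finger_gap: 0.006
```

servo_tool(
  deltas=[
    {"xyz": [0, 0, 0.002], "yaw": 0, "jaw": 1},
    {"xyz": [0, 0, 0.003], "yaw": 0, "jaw": 1},
    {"xyz": [0, 0, 0.003], "yaw": 0, "jaw": 1},
  ],
)

```text
t: 3.12
position: [0.5244, 0.0023, 0.1576]
tcp_rot: [-0.002, 0.654, 0.757, -0.004]
ft_force: [0.2, 0.7, -0.0]
finger_gap: -0.006
```

```bash
python3 go.py .524 .002 .157; python3 - <<'E'
from rig import *
from h import *
b=capture('side')[:,:,::-1];a=capture('scene')[:,:,::-1]
cv2.imwrite('pics/v2.png',np.hstack([cv2.resize(b[215:305,235:355],(480,360),interpolation=2),cv2.resize(a[170:230,220:300],(320,360)[:1]+(240,)).copy() if 0 else cv2.resize(a[165:240,220:300],(320,360),interpolation=2)]))
E
```

```text
t 3.1167 pos [0.5244 0.0023 0.1576] F [ 0.17  0.7  -0.02] gap -0.006 xang 98.34 zaxis [-0.008 -0.003 -1.   ]
xyz [-0.0005 -0.001   0.0013] yaw 0.0007
```

View pics/v2.png

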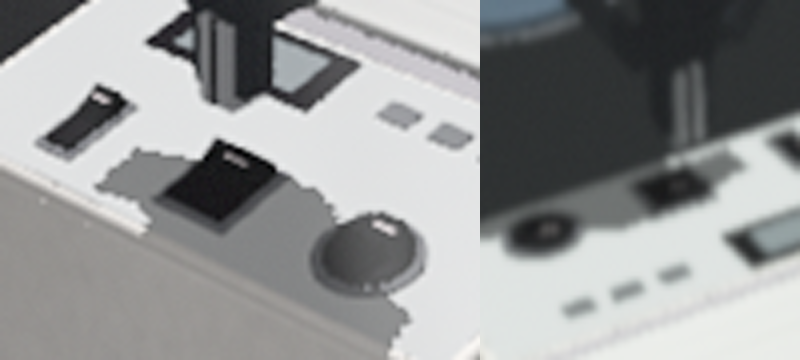

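The tips are at about side (291,241) and scene (272,199), still clearly above the switch. I'll triangulate them against the reported TCP.

```bash
python3 - <<'E'
from rig import *
from h import *
s,c=camera_model('side'),camera_model('scene')
rs=[ray(s,291,241),ray(c,272.3,199.5)]
p=tri(rs);print(p.round(4),[np.array(proj(m,p)).round(1) for m in(s,c)])
for q in([.5244,.0023,.1576],[.5244,.0023,.17]):print([np.array(proj(m,q)).round(1) for m in(s,c)])
print('mains line by side/scene', tri([ray(s,235+235/4,215+157/4),ray(c,220+685/4-120,165+185/4.8)]).round(4))
E
```

```text
[0.5286 0.0083 0.1744] [array([292.7, 242.9]), array([273.4, 198. ])]
[array([293.2, 255.1]), array([270.2, 204.4])]
[array([293.1, 248. ]), array([270. , 199.3])]
mains line by side/scene [0.5255 0.0035 0.1591]
```

The visible tip lies about 12 mm or more behind the reported TCP, so I'll go on down gently, guided by force.

servo_tool(
  deltas=[
    {"xyz": [0, 0, 0.003], "yaw": 0, "jaw": 1},
    {"xyz": [0, 0, 0.006], "yaw": 0, "jaw": 1},
    {"xyz": [0, 0, 0.008], "yaw": 0, "jaw": 1},
    {"xyz": [0, 0, 0.008], "yaw": 0, "jaw": 1},
  ],
)

```text
t: 3.55
position: [0.5243, 0.0023, 0.1535]
tcp_rot: [-0.002, 0.654, 0.757, -0.004]
ft_force: [0.7, -0.8, 0.4]
finger_gap: 0.002
```

servo_tool(
  deltas=[
    {"xyz": [0, 0, 0.002], "yaw": 0, "jaw": 1},
    {"xyz": [0, 0, 0.003], "yaw": 0, "jaw": 1},
  ],
)

```text
t: 3.72
position: [0.5242, 0.0023, 0.1519]
tcp_rot: [-0.002, 0.654, 0.757, -0.004]
ft_force: [-0.5, -0.9, -0.2]
finger_gap: -0.003
```

servo_tool(
  deltas=[
    {"xyz": [0, 0, 0.002], "yaw": 0, "jaw": 1},
    {"xyz": [0, 0, 0.003], "yaw": 0, "jaw": 1},
  ],
)

```text
t: 3.88
position: [0.5241, 0.0023, 0.1502]
tcp_rot: [-0.002, 0.654, 0.757, -0.004]
ft_force: [-0.9, 0.3, -0.0]
finger_gap: 0.006
```

servo_tool(
  deltas=[
    {"xyz": [0, 0, 0.002], "yaw": 0, "jaw": 1},
    {"xyz": [0, 0, 0.003], "yaw": 0, "jaw": 1},
  ],
)

```text
t: 4.05
position: [0.524, 0.0023, 0.1485]
tcp_rot: [-0.002, 0.654, 0.757, -0.004]
ft_force: [0.6, 0.6, -0.2]
finger_gap: -0.001
```

servo_tool(
  deltas=[
    {"xyz": [0, 0, 0.002], "yaw": 0, "jaw": 1},
    {"xyz": [0, 0, 0.003], "yaw": 0, "jaw": 1},
  ],
)

```text
t: 4.22
position: [0.524, 0.0023, 0.1469]
tcp_rot: [-0.002, 0.654, 0.757, -0.004]
ft_force: [-0.2, -0.3, -0.2]
finger_gap: -0.003
```

```bash
python3 go.py .524 .002 .150; python3 - <<'E'
from rig import *
from h import *
b=capture('side')[:,:,::-1];a=capture('scene')[:,:,::-1]
cv2.imwrite('pics/v3.png',np.hstack([cv2.resize(b[215:305,235:355],(480,360),interpolation=2),cv2.resize(a[165:240,220:300],(320,300),interpolation=2,dst=None) if 0 else cv2.resize(a[165:255,220:300],(320,360),interpolation=2)]))
E
```

```text
t 4.2167 pos [0.524  0.0023 0.1469] F [-0.23 -0.33 -0.22] gap -0.003 xang 98.35 zaxis [-0.009 -0.003 -1.   ]
xyz [-0.0007 -0.0001 -0.0062] yaw 0.0008
```

View pics/v3.png

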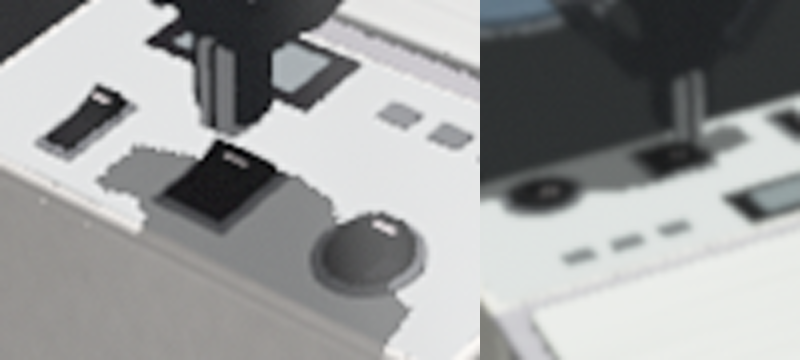

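```bash
python3 - <<'E'
from rig import *
from h import *
s,c=camera_model('side'),camera_model('scene');ex=np.array([.99,.145,0])
P=np.array([.524,.0023,0])
for a in(.006,.011):
  for z in(.147,.16,.165,.17,.175,.18):
    print(a,z,np.round(proj(s,P-a*ex+[0,0,z]),1),np.round(proj(c,P+a*ex+[0,0,z]),1))
print('rocker end', np.round(proj(s,[.527,.003,.161]),1),np.round(proj(c,[.527,.003,.161]),1))
E
```

```text
0.006 0.147 [290.4 262.9] [271.6 210.2]
0.006 0.16 [290.3 255.4] [271.3 204.8]
0.006 0.165 [290.2 252.6] [271.3 202.8]
0.006 0.17 [290.2 249.7] [271.2 200.7]
0.006 0.175 [290.2 246.7] [271.1 198.6]
0.006 0.18 [290.1 243.8] [271.  196.4]
0.011 0.147 [288.1 264.2] [272.6 211.5]
0.011 0.16 [288.  256.8] [272.4 206.1]
0.011 0.165 [288.  253.9] [272.3 204. ]
0.011 0.17 [287.9 251. ] [272.2 201.9]
0.011 0.175 [287.9 248.1] [272.2 199.8]
0.011 0.18 [287.8 245.1] [272.1 197.7]
rocker end [294.2 252.4] [270.8 203.6]
```

Tip height from both views is about 0.171 with the reported TCP at 0.147, a 24 mm offset. The xy positions agree. I expect contact near reported z 0.138.

servo_tool(
  deltas=[
    {"xyz": [0, 0, 0.003], "yaw": 0, "jaw": 1},
    {"xyz": [0, 0, 0.006], "yaw": 0, "jaw": 1},
    {"xyz": [0, 0, 0.009], "yaw": 0, "jaw": 1},
  ],
)

```text
t: 4.57
position: [0.5239, 0.0023, 0.1423]
tcp_rot: [-0.002, 0.654, 0.757, -0.004]
ft_force: [0.6, -0.5, 0.8]
finger_gap: -0.0
```

servo_tool(
  deltas=[
    {"xyz": [0, 0, 0.002], "yaw": 0, "jaw": 1},
    {"xyz": [0, 0, 0.003], "yaw": 0, "jaw": 1},
  ],
)

```text
t: 4.73
position: [0.5237, 0.0023, 0.1405]
tcp_rot: [-0.003, 0.654, 0.757, -0.004]
ft_force: [-0.3, -0.7, -1.5]
finger_gap: 0.002
```

servo_tool(
  deltas=[
    {"xyz": [0, 0, 0.002], "yaw": 0, "jaw": 1},
    {"xyz": [0, 0, 0.003], "yaw": 0, "jaw": 1},
  ],
)

```text
t: 4.9
position: [0.5236, 0.0023, 0.1388]
tcp_rot: [-0.003, 0.654, 0.757, -0.005]
ft_force: [0.4, -0.8, 0.4]
finger_gap: -0.001
```

servo_tool(
  deltas=[
    {"xyz": [0, 0, 0.002], "yaw": 0, "jaw": 1},
    {"xyz": [0, 0, 0.003], "yaw": 0, "jaw": 1},
  ],
)

```text
t: 5.07
position: [0.5235, 0.0023, 0.1372]
tcp_rot: [-0.003, 0.654, 0.757, -0.005]
ft_force: [-0.1, -0.6, 0.3]
finger_gap: -0.0
```

servo_tool(
  deltas=[
    {"xyz": [0, 0, 0.001], "yaw": 0, "jaw": 1},
    {"xyz": [0, 0, 0.002], "yaw": 0, "jaw": 1},
  ],
)

```text
t: 5.23
position: [0.5236, 0.0023, 0.1361]
tcp_rot: [-0.003, 0.654, 0.757, -0.005]
ft_force: [-1.0, 0.8, 0.8]
finger_gap: 0.001
```

servo_tool(
  deltas=[
    {"xyz": [0, 0, 0.001], "yaw": 0, "jaw": 1},
    {"xyz": [0, 0, 0.002], "yaw": 0, "jaw": 1},
  ],
)

```text
t: 5.4
position: [0.5238, 0.0023, 0.1355]
tcp_rot: [-0.002, 0.654, 0.757, -0.004]
ft_force: [-1.6, -0.3, 2.6]
finger_gap: 0.003
```

Contact. Pressing on.

servo_tool(
  deltas=[
    {"xyz": [0, 0, 0.002], "yaw": 0, "jaw": 1},
    {"xyz": [0, 0, 0.003], "yaw": 0, "jaw": 1},
  ],
)

```text
t: 5.57
position: [0.5243, 0.0024, 0.1344]
tcp_rot: [-0.002, 0.654, 0.757, -0.004]
ft_force: [-0.6, 0.2, 4.0]
finger_gap: 0.0
```

servo_tool(
  deltas=[
    {"xyz": [0, 0, 0.002], "yaw": 0, "jaw": 1},
    {"xyz": [0, 0, 0.003], "yaw": 0, "jaw": 1},
  ],
)

```text
t: 5.73
position: [0.5248, 0.0025, 0.1331]
tcp_rot: [-0.002, 0.654, 0.757, -0.003]
ft_force: [-0.4, 0.9, 4.3]
finger_gap: -0.0
```

servo_tool(
  deltas=[
    {"xyz": [0, 0, 0.002], "yaw": 0, "jaw": 1},
    {"xyz": [0, 0, 0.003], "yaw": 0, "jaw": 1},
  ],
)

```text
t: 5.9
position: [0.5253, 0.0025, 0.1317]
tcp_rot: [-0.001, 0.654, 0.757, -0.003]
ft_force: [1.0, 0.3, 2.9]
finger_gap: -0.001
```

servo_tool(
  deltas=[
    {"xyz": [0, 0, 0.002], "yaw": 0, "jaw": 1},
    {"xyz": [0, 0, 0.003], "yaw": 0, "jaw": 1},
  ],
)

```text
t: 6.07
position: [0.5256, 0.0026, 0.1305]
tcp_rot: [-0.001, 0.654, 0.757, -0.003]
ft_force: [-2.4, 0.2, 9.2]
finger_gap: 0.005
```

servo_tool(
  deltas=[
    {"xyz": [0, 0, 0.001], "yaw": 0, "jaw": 1},
    {"xyz": [0, 0, 0.002], "yaw": 0, "jaw": 1},
  ],
)

```text
t: 6.23
position: [0.5257, 0.0026, 0.1303]
tcp_rot: [-0.001, 0.654, 0.757, -0.003]
ft_force: [-2.9, 0.9, 12.7]
finger_gap: 0.0
```

Hard stop after about 5 mm of travel, so I'll lift and check.

servo_tool(
  deltas=[
    {"xyz": [0, 0, -0.02], "yaw": 0, "jaw": 1},
    {"xyz": [0, 0, -0.06], "yaw": 0, "jaw": 1},
    {"xyz": [0, 0, -0.08], "yaw": 0, "jaw": 1},
    {"xyz": [0, 0, -0.08], "yaw": 0, "jaw": 1},
  ],
)

```text
t: 6.57
position: [0.5273, 0.0026, 0.1724]
tcp_rot: [0.0, 0.654, 0.757, -0.001]
ft_force: [0.2, -0.0, 0.1]
finger_gap: 0.003
```

```bash
python3 - <<'E'
from rig import *
from h import *
b=capture('side')[:,:,::-1]
cv2.imwrite('pics/v4.png',cv2.resize(b[215:305,235:355],(480,360),interpolation=2))
E
python3 go.py .5345 -.068 .145
```

```text
t 6.6167 pos [0.5264 0.0027 0.1711] F [-0.35 -0.22 -0.48] gap -0.001 xang 98.35 zaxis [-0.003 -0.002 -1.   ]
xyz [-0.1421 -0.0044  0.0524] yaw 0.0008
```

View pics/v4.png

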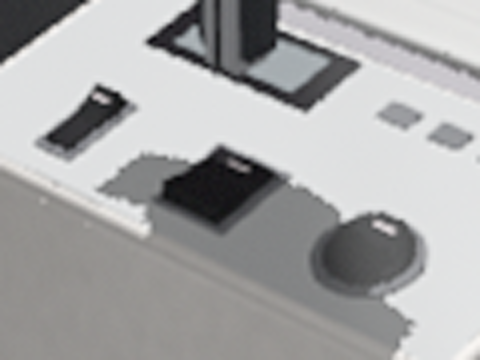

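The mains is over: near end raised, ON end flush. Next is the pump.

servo_tool(
  deltas=[
    {"xyz": [-0.07, -0.002, 0], "yaw": 0, "jaw": 1},
    {"xyz": [-0.142, -0.0044, 0], "yaw": 0, "jaw": 1},
    {"xyz": [-0.142, -0.0044, 0.02], "yaw": 0, "jaw": 1},
    {"xyz": [-0.142, -0.0044, 0.04], "yaw": 0, "jaw": 1},
    {"xyz": [-0.142, -0.0044, 0.052], "yaw": 0, "jaw": 1},
    {"xyz": [-0.142, -0.0044, 0.058], "yaw": 0, "jaw": 1},
    {"xyz": [-0.142, -0.0044, 0.06], "yaw": 0, "jaw": 1},
    {"xyz": [-0.142, -0.0044, 0.06], "yaw": 0, "jaw": 1},
  ],
)

```text
t: 7.28
position: [0.5342, -0.0668, 0.1406]
tcp_rot: [-0.001, 0.653, 0.757, -0.002]
ft_force: [0.5, -0.7, -0.6]
finger_gap: -0.002
```

```bash
python3 go.py .5345 -.068 .138; python3 - <<'E'
from rig import *
from h import *
b=capture('side')[:,:,::-1];a=capture('scene')[:,:,::-1]
cv2.imwrite('pics/v5.png',np.hstack([cv2.resize(b[215:305,235:355],(480,360),interpolation=2),cv2.resize(a[165:255,220:300],(320,360),interpolation=2)]))
E
```

```text
t 7.2833 pos [ 0.5342 -0.0668  0.1406] F [ 0.5  -0.7  -0.57] gap -0.002 xang 98.45 zaxis [-0.005 -0.002 -1.   ]
xyz [-0.0024  0.0003  0.0052] yaw 0.0026
```

View pics/v5.png

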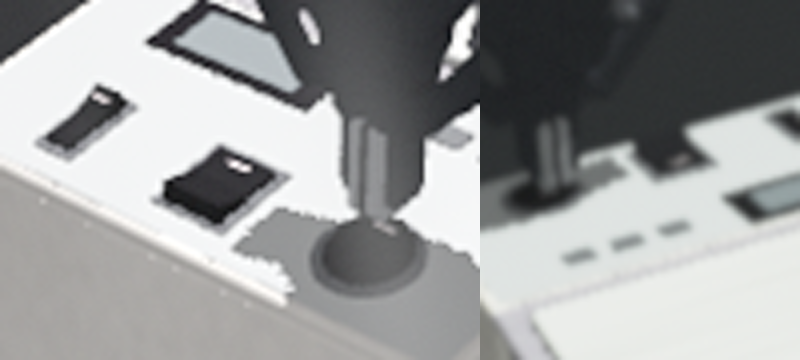

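Mains is ON and the tips are just above the pump's ON half, a little to the left. I'll shift 2 mm right and press.

servo_tool(
  deltas=[
    {"xyz": [-0.004, 0, 0.002], "yaw": 0, "jaw": 1},
    {"xyz": [-0.004, 0, 0.004], "yaw": 0, "jaw": 1},
    {"xyz": [-0.004, 0, 0.006], "yaw": 0, "jaw": 1},
  ],
)

```text
t: 7.63
position: [0.5352, -0.0693, 0.1386]
tcp_rot: [-0.0, 0.653, 0.757, -0.002]
ft_force: [-0.1, 0.3, -0.2]
finger_gap: 0.003
```

servo_tool(
  deltas=[
    {"xyz": [0, 0, 0.002], "yaw": 0, "jaw": 1},
    {"xyz": [0, 0, 0.003], "yaw": 0, "jaw": 1},
  ],
)

```text
t: 7.8
position: [0.5351, -0.0693, 0.137]
tcp_rot: [-0.0, 0.653, 0.757, -0.001]
ft_force: [-0.4, -0.7, 0.1]
finger_gap: -0.001
```

servo_tool(
  deltas=[
    {"xyz": [0, 0, 0.002], "yaw": 0, "jaw": 1},
    {"xyz": [0, 0, 0.003], "yaw": 0, "jaw": 1},
  ],
)

```text
t: 7.97
position: [0.5354, -0.0693, 0.1357]
tcp_rot: [-0.0, 0.653, 0.757, -0.001]
ft_force: [-1.2, -0.0, 3.9]
finger_gap: 0.004
```

servo_tool(
  deltas=[
    {"xyz": [0, 0, 0.002], "yaw": 0, "jaw": 1},
    {"xyz": [0, 0, 0.003], "yaw": 0, "jaw": 1},
  ],
)

```text
t: 8.13
position: [0.5359, -0.0693, 0.1347]
tcp_rot: [0.0, 0.653, 0.757, -0.001]
ft_force: [-0.7, 0.6, 3.8]
finger_gap: -0.006
```

servo_tool(
  deltas=[
    {"xyz": [0, 0, 0.002], "yaw": 0, "jaw": 1},
    {"xyz": [0, 0, 0.003], "yaw": 0, "jaw": 1},
  ],
)

```text
t: 8.3
position: [0.5364, -0.0692, 0.1334]
tcp_rot: [0.001, 0.653, 0.757, -0.0]
ft_force: [1.0, 1.1, 3.4]
finger_gap: -0.001
```

servo_tool(
  deltas=[
    {"xyz": [0, 0, 0.002], "yaw": 0, "jaw": 1},
    {"xyz": [0, 0, 0.003], "yaw": 0, "jaw": 1},
  ],
)

```text
t: 8.47
position: [0.5368, -0.0691, 0.132]
tcp_rot: [0.001, 0.653, 0.757, -0.0]
ft_force: [0.5, 1.3, 3.8]
finger_gap: 0.001
```

servo_tool(
  deltas=[
    {"xyz": [0, 0, 0.002], "yaw": 0, "jaw": 1},
    {"xyz": [0, 0, 0.003], "yaw": 0, "jaw": 1},
  ],
)

```text
t: 8.63
position: [0.5371, -0.0691, 0.1306]
tcp_rot: [0.001, 0.653, 0.757, 0.0]
ft_force: [0.0, 0.1, 5.9]
finger_gap: 0.001
```

servo_tool(
  deltas=[
    {"xyz": [0, 0, 0.001], "yaw": 0, "jaw": 1},
    {"xyz": [0, 0, 0.002], "yaw": 0, "jaw": 1},
  ],
)

```text
t: 8.8
position: [0.5372, -0.0691, 0.1303]
tcp_rot: [0.001, 0.653, 0.757, 0.0]
ft_force: [-2.9, 1.5, 11.7]
finger_gap: -0.004
```

servo_tool(
  deltas=[
    {"xyz": [0, 0, 0.001], "yaw": 0, "jaw": 1},
    {"xyz": [0, 0, 0.001], "yaw": 0, "jaw": 1},
  ],
)

```text
t: 8.97
position: [0.5373, -0.0691, 0.1305]
tcp_rot: [0.001, 0.653, 0.757, 0.0]
ft_force: [-1.9, 0.9, 8.1]
finger_gap: 0.001
```

Hard stop for the pump. Lift.

servo_tool(
  deltas=[
    {"xyz": [0, 0, -0.02], "yaw": 0, "jaw": 1},
    {"xyz": [0, 0, -0.06], "yaw": 0, "jaw": 1},
    {"xyz": [0, 0, -0.08], "yaw": 0, "jaw": 1},
    {"xyz": [0, 0, -0.08], "yaw": 0, "jaw": 1},
  ],
)

```text
t: 9.3
position: [0.5385, -0.0694, 0.1726]
tcp_rot: [0.003, 0.653, 0.757, 0.002]
ft_force: [0.5, -0.6, -0.6]
finger_gap: -0.0
```

```bash
python3 - <<'E'
from rig import *
from h import *
b=capture('side')[:,:,::-1]
cv2.imwrite('pics/v6.png',cv2.resize(b[215:305,235:355],(480,360),interpolation=2))
E
python3 go.py .5145 .0705 .140
```

```text
t 9.35 pos [ 0.5377 -0.0692  0.1713] F [-0.26 -0.24 -1.01] gap 0.004 xang 98.42 zaxis [ 0.004 -0.001 -1.   ]
xyz [ 0.2833 -0.0052  0.0622] yaw 0.0019
```

View pics/v6.png

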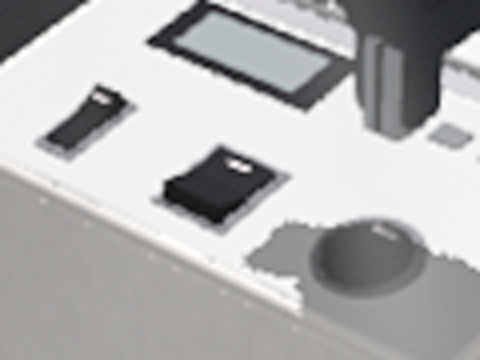

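The pump has tipped over (near side raised, line end flush) and the mains is still on. Now the heater.

servo_tool(
  deltas=[
    {"xyz": [0.08, -0.002, 0], "yaw": 0, "jaw": 1},
    {"xyz": [0.16, -0.004, 0], "yaw": 0, "jaw": 1},
    {"xyz": [0.24, -0.005, 0], "yaw": 0, "jaw": 1},
    {"xyz": [0.283, -0.005, 0.0], "yaw": 0, "jaw": 1},
    {"xyz": [0.283, -0.005, 0.02], "yaw": 0, "jaw": 1},
    {"xyz": [0.283, -0.005, 0.04], "yaw": 0, "jaw": 1},
    {"xyz": [0.283, -0.005, 0.055], "yaw": 0, "jaw": 1},
    {"xyz": [0.283, -0.005, 0.06], "yaw": 0, "jaw": 1},
    {"xyz": [0.283, -0.005, 0.06], "yaw": 0, "jaw": 1},
  ],
)

```text
t: 10.1
position: [0.5139, 0.0685, 0.1397]
tcp_rot: [0.001, 0.654, 0.756, -0.0]
ft_force: [0.3, -0.2, 0.1]
finger_gap: -0.001
```

```bash
python3 go.py .5145 .0705 .138; python3 - <<'E'
from rig import *
from h import *
b=capture('side')[:,:,::-1];a=capture('scene')[:,:,::-1]
cv2.imwrite('pics/v7.png',np.hstack([cv2.resize(b[215:305,235:355],(480,360),interpolation=2),cv2.resize(a[165:255,240:320],(320,360),interpolation=2)]))
E
```

```text
t 10.1 pos [0.5139 0.0685 0.1397] F [ 0.26 -0.22  0.12] gap -0.001 xang 98.25 zaxis [ 0.001 -0.002 -1.   ]
xyz [0.0037 0.0018 0.0033] yaw -0.0008
```

View pics/v7.png

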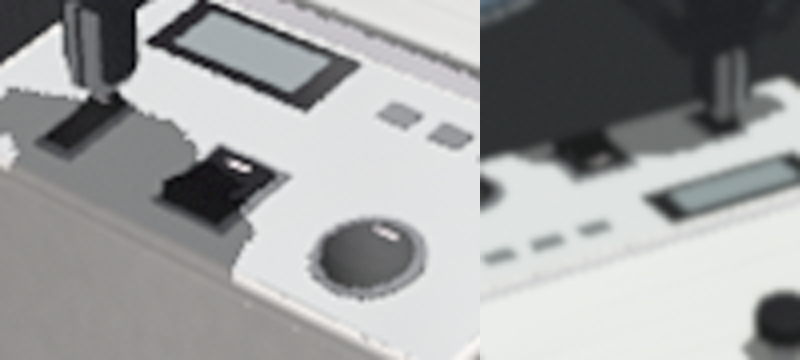

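The tips sit over the heater's ON half, exactly 140 mm along the row from the pump press point. Pressing.

servo_tool(
  deltas=[
    {"xyz": [0, 0.001, 0.002], "yaw": 0, "jaw": 1},
    {"xyz": [0, 0.001, 0.004], "yaw": 0, "jaw": 1},
    {"xyz": [0, 0.001, 0.005], "yaw": 0, "jaw": 1},
  ],
)

```text
t: 10.45
position: [0.5156, 0.0689, 0.1386]
tcp_rot: [0.002, 0.654, 0.756, 0.001]
ft_force: [-0.3, -0.4, -0.3]
finger_gap: 0.001
```

servo_tool(
  deltas=[
    {"xyz": [0, 0, 0.002], "yaw": 0, "jaw": 1},
    {"xyz": [0, 0, 0.003], "yaw": 0, "jaw": 1},
  ],
)

```text
t: 10.62
position: [0.5157, 0.0689, 0.1371]
tcp_rot: [0.002, 0.654, 0.756, 0.001]
ft_force: [-0.8, 0.3, -0.4]
finger_gap: 0.0
```

servo_tool(
  deltas=[
    {"xyz": [0, 0, 0.002], "yaw": 0, "jaw": 1},
    {"xyz": [0, 0, 0.003], "yaw": 0, "jaw": 1},
  ],
)

```text
t: 10.78
position: [0.5158, 0.0689, 0.1358]
tcp_rot: [0.002, 0.654, 0.756, 0.001]
ft_force: [-0.6, -0.5, 2.8]
finger_gap: -0.0
```

servo_tool(
  deltas=[
    {"xyz": [0, 0, 0.002], "yaw": 0, "jaw": 1},
    {"xyz": [0, 0, 0.003], "yaw": 0, "jaw": 1},
  ],
)

```text
t: 10.95
position: [0.5163, 0.069, 0.1347]
tcp_rot: [0.003, 0.654, 0.756, 0.002]
ft_force: [-0.2, -1.6, 4.0]
finger_gap: 0.001
```

servo_tool(
  deltas=[
    {"xyz": [0, 0, 0.002], "yaw": 0, "jaw": 1},
    {"xyz": [0, 0, 0.003], "yaw": 0, "jaw": 1},
  ],
)

```text
t: 11.12
position: [0.5169, 0.0691, 0.1335]
tcp_rot: [0.003, 0.654, 0.756, 0.002]
ft_force: [0.1, -0.1, 4.1]
finger_gap: -0.003
```

servo_tool(
  deltas=[
    {"xyz": [0, 0, 0.002], "yaw": 0, "jaw": 1},
    {"xyz": [0, 0, 0.003], "yaw": 0, "jaw": 1},
  ],
)

```text
t: 11.28
position: [0.5173, 0.0691, 0.1322]
tcp_rot: [0.003, 0.654, 0.756, 0.003]
ft_force: [0.0, 0.1, 4.1]
finger_gap: -0.002
```

servo_tool(
  deltas=[
    {"xyz": [0, 0, 0.002], "yaw": 0, "jaw": 1},
    {"xyz": [0, 0, 0.003], "yaw": 0, "jaw": 1},
  ],
)

```text
t: 11.45
position: [0.5177, 0.0692, 0.1307]
tcp_rot: [0.004, 0.654, 0.756, 0.003]
ft_force: [0.9, -1.2, 3.7]
finger_gap: 0.002
```

servo_tool(
  deltas=[
    {"xyz": [0, 0, 0.001], "yaw": 0, "jaw": 1},
    {"xyz": [0, 0, 0.002], "yaw": 0, "jaw": 1},
  ],
)

```text
t: 11.62
position: [0.5178, 0.0692, 0.1303]
tcp_rot: [0.003, 0.654, 0.756, 0.003]
ft_force: [-2.3, -0.1, 11.7]
finger_gap: 0.0
```

Same hard stop. Lift clear, then a final look.

servo_tool(
  deltas=[
    {"xyz": [0, 0, -0.02], "yaw": 0, "jaw": 1},
    {"xyz": [0, 0, -0.08], "yaw": 0, "jaw": 1},
    {"xyz": [0, 0, -0.16], "yaw": 0, "jaw": 1},
    {"xyz": [0, 0, -0.24], "yaw": 0, "jaw": 1},
    {"xyz": [0, 0, -0.24], "yaw": 0, "jaw": 1},
    {"xyz": [0, 0, -0.24], "yaw": 0, "jaw": 1},
    {"xyz": [0, 0, -0.24], "yaw": 0, "jaw": 1},
  ],
)

```text
t: 12.2
position: [0.5159, 0.0692, 0.2497]
tcp_rot: [0.003, 0.654, 0.756, 0.003]
ft_force: [0.5, 0.6, 0.2]
finger_gap: 0.004
```

```bash
python3 - <<'E'
from rig import *
from h import *
b=capture('side')[:,:,::-1]
cv2.imwrite('pics/v8.png',np.hstack([cv2.resize(b[215:305,235:355],(400,300),interpolation=2),cv2.resize(b[150:420,160:520],(400,300))]))
E
```

```text
(no output)
```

View pics/v8.png

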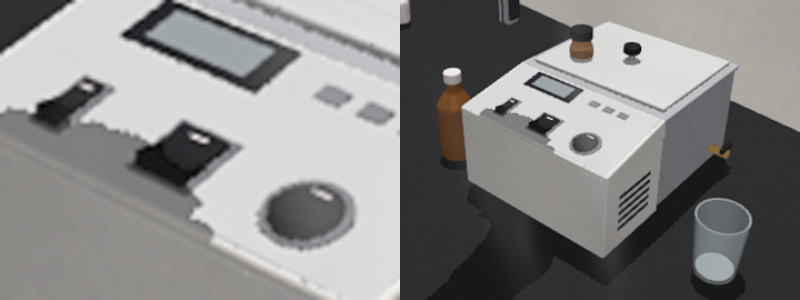

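All three rockers are over to ON with their near ends raised; the bottle, beaker and jar stand where they were, and the arm is clear.

```bash
python3 -c "
from rig import *
print(job_done())"
```

```text
the job is handed in; nothing more can be done
None
```

All three switches are on, pressed in the order mains, pump, heater with the shut fingertips, and the job was handed in at about 12 s.

- **Presses:** each rocker moved about 5 mm at roughly 4 N. I stopped at its hard stop, where the highest force read was about 13 N.
- **Last checks:** the final side picture shows all three ON ends flush and the near ends raised. The bottle, beaker and jar look unmoved by eye, and the gripper is about 12 cm above the panel with no force on it.
- **What disagreed:** the real fingertips sat about 24 mm behind the reported TCP in height, so I found contact by force. The wrist camera placed the switches about 3 mm from where the two fixed cameras did, so I used a point in between. The round pump rocker is the hardest to judge by eye; its ON state rests mainly on the travel and the hard stop.

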